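# Put the grout brush away in the caddy's flip-top compartment

### The job

Put the grout brush away: flip the lid of the blue caddy's front compartment right open, lower the brush in by hand rather than dropping it, so that it lies flat on its bristles on the compartment floor, and let go of it; then shut the lid fully. Leave the soap dish and the two bottles where they stand.

Things in the scene. Friction and masses are not known exactly. Their poses are not given: they have to be found in the camera images.
- caddy: Blue plastic caddy, fixed on the shelf; front half a lidded compartment, rear half an open bay (contents below the rim). Rim 100 mm up. Origin: at shelf height below the compartment's centre; x from compartment to rear bay (away from the robot), y along the compartment, z up. Spans x -52 to 150 mm, y +-107 mm; ear grips reach y +-133 mm at x 5 to 95, z 83 to 93 mm.
- compartment (a point): Centre of the lidded compartment's floor, 42 mm above the shelf. Inside, the compartment is 95 mm (x) by 205 mm (y) and 58 mm deep to the rim, walls 4 mm, open at the top when the lid is open. Axes as the caddy's.
- lid_hinge (a point): Middle of the lid's hinge line, on the rim between compartment and rear bay: 51.5 mm behind (+x of) the compartment's centre, 100 mm above the shelf. The hinge line runs along the caddy's y. Axes as the caddy's.
- lid (a joint): Lid angle, rad: 0 shut; grows as the front edge swings up and back over the rear bay; 1.57 upright; stop at 2.3. May start ajar, up to 0.3. Stiff hinge (0.07 N m; 1 N at the tab moves it): the lid stays at any angle where it is left and must be pushed all the way shut. Panel 105 mm (hinge to front edge) by 213 mm, 5 mm thick, 0.08 kg.
- lid_tab (a point): Gripping point of the thumb tab in the middle of the lid's front edge: the tab ends in a rolled bead along the hinge direction, 13 mm thick, 34 mm long with flat ends, which can be pinched end to end from above and turns in a light grip (20 N). Point: the bead's centre, 24 mm out from the lid's edge, 129 mm from the hinge line, 2.5 mm above hinge level when shut. x to hinge, y along it.
- brush: Wooden grout brush lying on its bristles, 184 mm long, 46 mm high, about 0.11 kg. Origin: underside of the bristles, mid-length; x from handle to head, z up. Head: x -24 to 92 mm, 28 mm wide, z 26 to 46; rigid bristles below it: x -20 to 88, 18 mm wide; handle: x -92 to -24, 24 mm wide, z 28 to 46. Centre of mass at x about 11 mm. Fits the compartment either way round.
- soap_dish: White ceramic soap dish with a bar of soap, 125 mm by 88 mm (x by y), 33 mm high, loose. Origin at the centre of its underside, z up. Leave alone.
- bottle_tall: Closed white plastic bottle, 68 mm diameter, 205 mm high, loose. Origin at the centre of its underside. Leave alone.
- bottle_short: Closed white plastic bottle, 72 mm diameter, 160 mm high, loose. Origin at the centre of its underside. Leave alone.

How it is judged:
By the outcome, as a careful person would: the job done as asked, in the order asked, and still so for the second after the job is handed in, with the robot touching nothing.
It also fails if it takes over 72 s, if anything falls off the work surface, if the arm or the gripper's body presses on something with over 40 N, if the wrist force passes 120 N, or if a joint passes its speed limit or range.

### The arm

A 6-joint arm with a two-finger parallel gripper is mounted at the origin on the work surface. World frame = base frame: x ahead of the robot, y to its left, z up, the work surface at z = 0. Lengths are in m, angles in degrees, forces in N, time in s.
With the tool pointing down it reaches from about 0.375 to 0.9 m from the base axis. Payload 3.1 kg.
Tool frame: the origin (TCP) lies on the centre line of the jaws, within the pads' length; the fingertips stand 25 mm ahead of it and the grasp point (between the pads) lies 6 mm ahead of it; y points along the fingers, x is the direction in which the jaws open and shut, and the axes are right-handed (so a half turn about y gives the same grasp; the last joint's range is limited). The gripper opens to 87 mm and grips with 3 to 60 N. Pads are 19 mm wide; open, the fingers measure 117 mm over their backs; the gripper's body (75 mm by 190 mm) begins 51 mm behind the grasp point.
Start: joints at [66.893, 30.224, 82.088, -0, 67.689, -10.227], TCP at [0.139, 0.609, 0.248] pointing down, gripper open.
Joint ranges: [-176.69, 176.69], [-43.24, 126.21], [12.49, 139.97], [-82, 262], [0, 151.66], [-163.58, 163.58]. Speed limits (degrees/s): [159.86, 159.86, 180, 180, 180, 180].

### API

Orientations are given as a 3x3 rotation matrix whose columns are the frame's x, y, z axes.
In Python, from rig import * gives the robot as it stands.
- The arm moves only by the tool play_rows, never from a script. Its argument "commands" is a list of rows, each a list of 2 entries, a list of its own where there are three numbers: the shift along the world's x, y, z in m, then the turn, a rotation vector about the world's x, y, z in rad. A call has 1 to 10 rows; each row is the pose to reach, as a shift and turn from the pose commanded when the call began; what a row does not reach only later rows make up. A row lasts 1/8 s, in which the tool goes at most 62.5 mm and 10.7 degrees, less where a joint would pass 70% of its speed; a pose out of reach is approached as far as the arm can. A call with a gripper value outside its range is refused whole. "gripper" is the finger opening in m, from 0 to 0.087, set as the call begins (left out, the last holds). The fingers move at their own pace and stop on an object; the grip force is fixed at half the most. Time passes only in rows, so rows that repeat a pose let the fingers close. It gives the time, the measured TCP pose, the force and the opening at its end, in the units of the state.
- read_state(): the state, without advancing time (a new reading comes with each control period).
- capture(name): name is "scene" or "top"; returns a dict with "frame" (400x640x3 uint8, red, green, blue), "depth" (400x640 float32, m along the optical axis (not along the pixel's ray), 0 where there is no reading), "mtx" (3x3 intrinsics, pixels), "dist_coeffs" ([k1, k2, p1, p2, k3] as OpenCV has them; the pictures are not rectified), "cam_to_world" (4x4, takes a point from camera to world coordinates). Camera axes: x right, y down, z forward; pixel columns grow to the right and rows downward; lengths in m; the calibration is good to about 2 mm. A picture is of the moment at which its call begins.
- hand_in(): hands the job in, once; it reports no verdict.
The state is a dict: "time_s": time; "joint_positions": joint angles; "qvel": joint speeds; "tau": joint torques, N m; "position": TCP position; "tcp_rot": TCP orientation; "force": force on the tool from outside, world axes, zero at the start; "moment": the same for the moment, N m; "opening": opening from 0.0 (shut) to 1.0 (fully open).
Only numpy, scipy, OpenCV 4.12 (cv2) and the standard library are available. Lean on these libraries where they do the work, as an engineer would, in place of code of your own. Each camera call takes 0.05 s, during which the arm holds its last target. There are 200 camera calls.

## Working session

There is one attempt and no reset: what is moved stays moved. The work goes in short steps, Python scripts to look and compute and a tool call to move; the robot and the scene stay as the last step left them, time stands still between calls to the robot, and variables do not carry over. Pictures are saved under pics/ and viewed, about 8 in all and at most 12, crops included, and the job is handed in when it is done.

Besides the shell and the picture viewer there is one more tool, called as a command line: name --argument value ..., lists and objects as JSON in quotes. play_rows: Moves the arm, as the interface text tells. Its arguments: {"type":"object","properties":{"commands":{"type":"array"},"gripper":{"type":"number"}},"required":["commands"]}

```bash
mkdir -p pics
cat > h.py <<'E'
from rig import *
import numpy as np, cv2
def snap(n,name):
    c=capture(n); cv2.imwrite(f'pics/{name}.png',c['frame'][:,:,::-1]); np.savez(f'pics/{name}.npz',**c); return c
def load(name): return dict(np.load(f'pics/{name}.npz'))
def cloud(c):
    h,w=c['depth'].shape; v,u=np.mgrid[:h,:w]
    p=cv2.undistortPoints(np.stack([u,v],-1).reshape(-1,1,2).astype(float),c['mtx'],c['dist_coeffs']).reshape(h,w,2)
    d=c['depth'][...,None]; P=np.concatenate([p*d,d],-1)
    W=P@c['cam_to_world'][:3,:3].T+c['cam_to_world'][:3,3]; W[c['depth']==0]=np.nan
    return W
E
python3 - <<'E'
from h import *
for n in('scene','top'):
    c=snap(n,n+'0'); print(n,c['cam_to_world'].round(3).tolist(),c['mtx'].round(1).tolist(), (c['depth']>0).mean())
s=read_state(); print(s)
E
```

```text
scene [[-0.474, 0.679, -0.56, 1.237], [0.88, 0.374, -0.291, 0.413], [0.012, -0.631, -0.776, 0.984], [0.0, 0.0, 0.0, 1.0]] [[505.9, 0.0, 310.1], [0.0, 505.9, 196.3], [0.0, 0.0, 1.0]] 0.9959609375
top [[0.005, -0.988, 0.156, 0.379], [-1.0, -0.006, -0.009, 0.068], [0.01, -0.156, -0.988, 1.239], [0.0, 0.0, 0.0, 1.0]] [[473.3, 0.0, 306.4], [0.0, 473.3, 202.4], [0.0, 0.0, 1.0]] 0.99594921875
{'time_s': 0.1, 'joint_positions': array([ 6.68921286e+01,  3.02712682e+01,  8.21490974e+01, -1.25149509e-03,
        6.76901926e+01, -1.02263291e+01]), 'qvel': array([ 0.03137167, -0.07940856, -0.10965797,  0.00446925,  0.04722438,
       -0.11033716]), 'tau': array([-2.16767953e-04, -4.40986204e+01, -1.77151090e+01,  6.34800363e-02,
        5.34287898e-02, -6.33944524e-05]), 'position': array([0.13905644, 0.60870361, 0.24669459]), 'tcp_rot': array([[ 2.22927283e-01, -7.38712210e-04, -9.74834797e-01],
       [ 9.74833220e-01, -1.78271675e-03,  2.22928273e-01],
       [-1.90253415e-03, -9.99998138e-01,  3.22705003e-04]]), 'force': array([-0.30104374, -1.35271475, -1.17709934]), 'moment': array([-0.0299442 ,  0.01030394, -0.02473494]), 'opening': 1.0030370950047838}
```

View pics/top0.png

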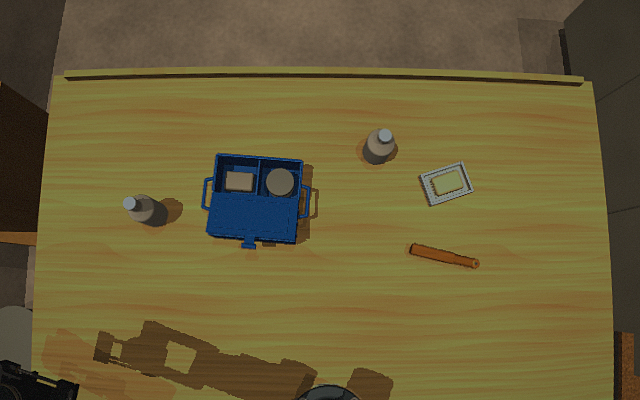

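View pics/scene0.png

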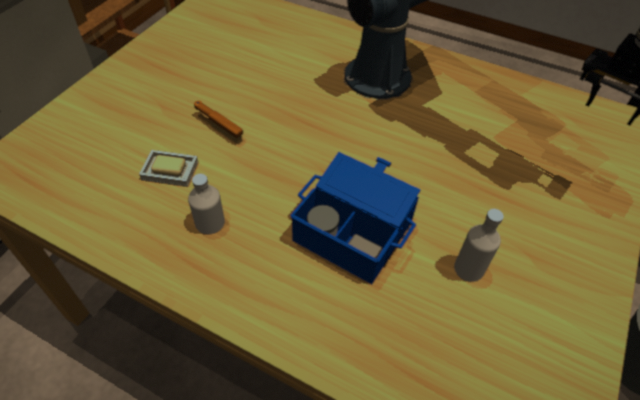

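The top view shows the caddy at about (255,200) with its lid tab at (249,244) towards the robot. The brush runs from (411,248) to (478,264), the dish is at (446,184), and the bottles are at (140,208) and (380,146). Next I'll measure from both views and look at an enlarged crop.

Run:
```python
from h import *
import cv2
t=load('top0'); s=load('scene0')
for nm,c,box in(('top',t,(400,235,490,280)),('scene',s,(185,92,250,148))):
    W=cloud(c); hsv=cv2.cvtColor(c['frame'],cv2.COLOR_RGB2HSV)
    x0,y0,x1,y1=box; m=np.zeros(W.shape[:2],bool); m[y0:y1,x0:x1]=1
    m&=(W[...,2]>0.035)&(W[...,2]<.07)
    P=W[m]; r=cv2.minAreaRect(P[:,:2].astype(np.float32)); print(nm,'brush',len(P),'z med',np.median(P[:,2]),'table z',np.median(W[(np.abs(W[...,2])<.02)]),cv2.boxPoints(r).round(4).tolist(),[round(a,4) for a in r[0]+r[1]])
    b=(hsv[...,0]>100)&(hsv[...,0]<130)&(hsv[...,1]>120)&(W[...,2]>.085)&(W[...,2]<.16)&(W[...,0]>.3)
    P=W[b]; r=cv2.minAreaRect(P[:,:2].astype(np.float32)); print(' caddy',len(P),[round(float(a),4) for a in r[0]+r[1]+(r[2],)], 'z pct',np.percentile(P[:,2],[2,50,98]).round(4),P[:,:2].min(0),P[:,:2].max(0))
    # lid panel ransac-ish: points with local normals near plane
    Q=P[P[:,0]<np.median(P[:,0])+0.02]
    A=np.c_[Q[:,:2],np.ones(len(Q))]
    w=np.ones(len(Q),bool)
    for _ in range(10):
        k=np.linalg.lstsq(A[w],Q[w,2],rcond=None)[0]; w=np.abs(A@k-Q[:,2])<.004
    r2=cv2.minAreaRect(Q[w,:2].astype(np.float32)); print(' lid plane',k.round(4),w.sum(),'box',cv2.boxPoints(r2).round(4).tolist(),'slope deg',np.degrees(np.arctan(np.hypot(k[0],k[1]))))
a=cv2.resize(t['frame'][140:260,195:325],None,fx=4,fy=4,interpolation=2)[:480]
b=cv2.resize(t['frame'][235:280,400:490],None,fx=5.777,fy=5.777,interpolation=2)[:,:520]
c=np.zeros((590,800,3),np.uint8)
a=cv2.resize(t['frame'][145:255,195:320],(400,352),interpolation=2); c[:352,:400]=a
c[:352,400:]=cv2.resize(s['frame'][150:260,290:415],(400,352),interpolation=2)
c[352:552,:400]=cv2.resize(t['frame'][235:280,400:490],(400,200),interpolation=2)
c[352:552,400:]=cv2.resize(s['frame'][95:145,160:260],(400,200),interpolation=2)
cv2.imwrite('pics/crop0.png',c[:,:,::-1])
```

```text
top brush 728 z med 0.046160852020640575 table z 0.008582114266813878 [[0.39309999346733093, -0.38440001010894775], [0.4212000072002411, -0.3917999863624573], [0.46810001134872437, -0.21359999477863312], [0.4399000108242035, -0.2062000036239624]] [0.4306, -0.299, 0.1843, 0.0291]
 caddy 4785 [0.5605, 0.1842, 0.2641, 0.2305, 85.6983] z pct [0.0895 0.1172 0.1346] [0.44470429 0.05092115] [0.68230905 0.3174087 ]
 lid plane [-0.2378  0.0187  0.241 ] 2700 box [[0.44429999589920044, 0.08020000159740448], [0.5485000014305115, 0.07980000227689743], [0.5493000149726868, 0.29499998688697815], [0.44519999623298645, 0.2953999936580658]] slope deg 13.41788810721866
scene brush 513 z med 0.044392510769605154 table z 0.004733240554345375 [[0.39590001106262207, -0.37929999828338623], [0.4262999892234802, -0.38679999113082886], [0.4697999954223633, -0.21050000190734863], [0.43939998745918274, -0.2029999941587448]] [0.4328, -0.2949, 0.1816, 0.0313]
 caddy 5471 [0.5646, 0.1841, 0.2623, 0.2309, 84.6339] z pct [0.0866 0.1127 0.131 ] [0.44950594 0.04971914] [0.68534498 0.31643863]
 lid plane [-0.2428  0.0181  0.2422] 3228 box [[0.44940000772476196, 0.295199990272522], [0.4496000111103058, 0.07980000227689743], [0.5652999877929688, 0.07989999651908875], [0.5651999711990356, 0.2953000068664551]] slope deg 13.68387237412881
```

View pics/crop0.png

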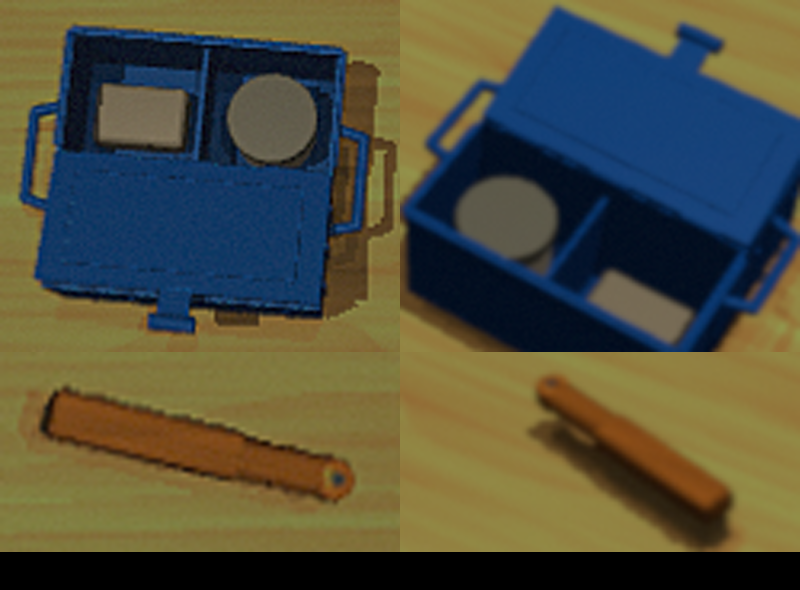

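The crops show the brush with its holed handle end to the right in the top view (y≈-0.38) and its head to the left. The lid is ajar. The two views agree to 2–4 mm:

| Item | Measured | Check |
|---|---|---|
| Caddy origin | ≈ (0.528, 0.187), yaw ≈ -4.6° | Overall length 230 mm, expected 230 |
| Lid | ≈ 13.5° | Top at the hinge 105–107 mm |
| Bead | ≈ (0.455, 0.192, 0.133) | Not checked separately |
| Brush | Centre (0.4315, -0.297), yaw 75.2°, top 45 mm | 46 mm given |

I'll move above the bead.

play_rows --commands '[[[0.05,-0.03,0.05],[0,0,0.03]],[[0.1,-0.1,0.05],[0,0,0.07]],[[0.16,-0.17,0.05],[0,0,0.1]],[[0.2,-0.23,0.05],[0,0,0.145]],[[0.24,-0.29,0.05],[0,0,0.145]],[[0.28,-0.34,0.05],[0,0,0.145]],[[0.315,-0.39,0.0],[0,0,0.145]],[[0.3155,-0.416,0.0],[0,0,0.145]],[[0.3155,-0.416,-0.03],[0,0,0.145]],[[0.3155,-0.416,-0.03],[0,0,0.145]]]' --gripper 0.087

```text
time_s: 1.35
position: [0.4542, 0.1903, 0.2148]
tcp_rot: [[0.085, -0.006, -0.996], [0.996, -0.002, 0.085], [-0.002, -1.0, 0.006]]
force: [-0.3, 0.6, 0.2]
opening: 0.997
```

Run:
```python
from h import *
c=snap('scene','s1'); t=snap('top','t1')
s=read_state(); print(s['time_s'],s['position'],s['tcp_rot'].round(3).tolist(),s['joint_positions'].round(1))
o=np.zeros((500,800,3),np.uint8)
o[:,:400]=cv2.resize(c['frame'][50:250,270:430],(400,500),interpolation=2)
o[:,400:]=cv2.resize(t['frame'][130:330,180:340],(400,500),interpolation=2)
cv2.imwrite('pics/c1.png',o[:,:,::-1])
```

```text
1.45 [0.45445396 0.19290559 0.2169688 ] [[0.081, -0.002, -0.997], [0.997, 0.0, 0.081], [-0.0, -1.0, 0.002]] [ 10.   22.7 102.5   0.   54.9 -75.4]
```

View pics/c1.png

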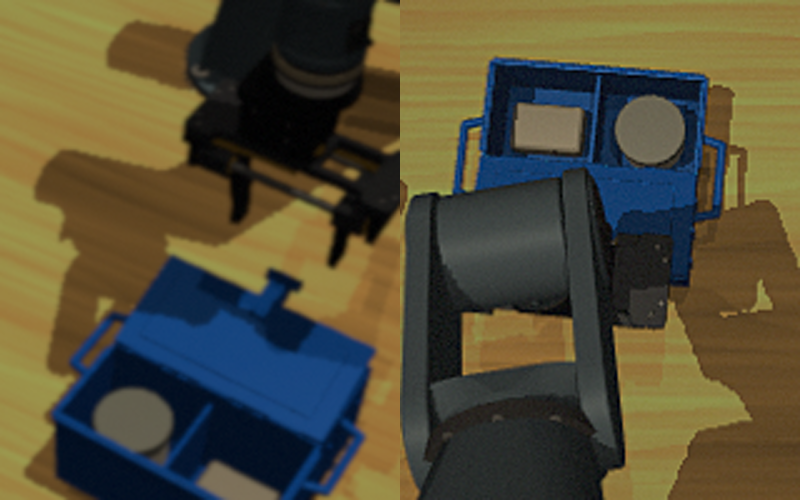

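The left crop shows the gripper's wide body (190 mm along the jaws) and its open fingers straddling the tab at (280,285). I'll descend and pinch.

play_rows --commands '[[[0,0,-0.03],[0,0,0]],[[0,0,-0.055],[0,0,0]],[[0,0,-0.07],[0,0,0]],[[0,0,-0.078],[0,0,0]],[[0,0,-0.078],[0,0,0]],[[0,0,-0.078],[0,0,0]]]'

```text
time_s: 2.2
position: [0.4552, 0.1938, 0.1404]
tcp_rot: [[0.079, 0.002, -0.997], [0.997, 0.0, 0.079], [0.001, -1.0, -0.002]]
force: [0.4, 0.6, -0.6]
opening: 1.0
```

play_rows --commands '[[[0,0,0],[0,0,0]],[[0,0,0],[0,0,0]],[[0,0,0],[0,0,0]],[[0,0,0],[0,0,0]],[[0,0,0],[0,0,0]],[[0,0,0],[0,0,0]],[[0,0,0],[0,0,0]],[[0,0,0],[0,0,0]]]' --gripper 0.025

```text
time_s: 3.2
position: [0.4548, 0.1931, 0.1395]
tcp_rot: [[0.08, -0.0, -0.997], [0.997, -0.0, 0.08], [-0.0, -1.0, 0.0]]
force: [0.4, -1.5, -0.2]
opening: 0.382
```

Pinched: the opening is 33 mm against a 34 mm bead. Next I swing the lid along its arc, from 13.5° to 85° first.

play_rows --commands '[[[0.0054,-0.0004,0.0161],[0,0,0]],[[0.0133,-0.001,0.0322],[0,0,0]],[[0.0233,-0.0019,0.0471],[0,0,0]],[[0.0354,-0.0028,0.0605],[0,0,0]],[[0.0491,-0.0039,0.072],[0,0,0]],[[0.0644,-0.0052,0.0815],[0,0,0]],[[0.0807,-0.0065,0.0888],[0,0,0]],[[0.098,-0.0079,0.0938],[0,0,0]],[[0.1158,-0.0093,0.0962],[0,0,0]],[[0.1158,-0.0093,0.0962],[0,0,0]]]'

```text
time_s: 4.45
position: [0.5708, 0.184, 0.2352]
tcp_rot: [[0.08, -0.001, -0.997], [0.997, 0.0, 0.08], [0.0, -1.0, 0.001]]
force: [-1.0, 0.3, -0.5]
opening: 0.385
```

play_rows --commands '[[[0.0178,-0.0014,0],[0,0,0]],[[0.0357,-0.0029,-0.0026],[0,0,0]],[[0.053,-0.0042,-0.0075],[0,0,0]],[[0.0693,-0.0056,-0.0149],[0,0,0]],[[0.0844,-0.0068,-0.0244],[0,0,0]],[[0.0932,-0.0075,-0.0315],[0,0,0]],[[0.0958,-0.0077,-0.0338],[0,0,0]],[[0.0958,-0.0077,-0.0338],[0,0,0]],[[0.0958,-0.0077,-0.0338],[0,0,0]]]'

```text
time_s: 5.58
position: [0.6659, 0.1765, 0.2019]
tcp_rot: [[0.08, -0.001, -0.997], [0.997, 0.0, 0.08], [0.0, -1.0, 0.001]]
force: [-1.6, 2.1, -1.4]
opening: 0.383
```

play_rows --commands '[[[0,0,0],[0,0,0]],[[0,0,0],[0,0,0]],[[0,0,0],[0,0,0]],[[0,0,0],[0,0,0]],[[0,0,0.03],[0,0,0]],[[0,0,0.07],[0,0,0]],[[0,-0.02,0.1],[0,0,0]],[[-0.05,-0.06,0.1],[0,0,0]],[[-0.1,-0.1,0.1],[0,0,0]],[[-0.15,-0.14,0.1],[0,0,0]]]' --gripper 0.07

```text
time_s: 6.82
position: [0.5186, 0.038, 0.3022]
tcp_rot: [[0.079, 0.001, -0.997], [0.997, -0.001, 0.079], [-0.001, -1.0, -0.001]]
force: [0.5, -0.6, 0.4]
opening: 0.807
```

Run:
```python
from h import *
s=read_state(); print(s['time_s'],s['position'],s['tcp_rot'].round(3).tolist(),s['joint_positions'].round(1))
```

```text
6.825 [0.51856292 0.03798557 0.30218621] [[0.079, 0.001, -0.997], [0.997, -0.001, 0.079], [-0.001, -1.0, -0.001]] [ -8.1  18.3  93.2  -0.   68.4 -93.6]
```

The lid reached about 131.5° with forces under 3 N. I'll move over the brush and look again with the arm clear of the caddy.

play_rows --commands '[[[-0.008,-0.03,0],[0,0,-0.17]],[[-0.016,-0.065,0],[0,0,-0.35]],[[-0.024,-0.1,0],[0,0,-0.53]],[[-0.032,-0.135,0],[0,0,-0.7]],[[-0.04,-0.17,0],[0,0,-0.88]],[[-0.05,-0.2,0],[0,0,-1.06]],[[-0.06,-0.24,0],[0,0,-1.23]],[[-0.07,-0.28,0],[0,0,-1.41]],[[-0.08,-0.31,0],[0,0,-1.58]],[[-0.0846,-0.324,0],[0,0,-1.75]]]' --gripper 0.06

```text
time_s: 8.07
position: [0.4348, -0.2868, 0.3021]
tcp_rot: [[0.965, 0.0, 0.263], [-0.263, -0.001, 0.965], [0.001, -1.0, -0.001]]
force: [-0.6, 0.0, -1.0]
opening: 0.695
```

play_rows --commands '[[[0,0,-0.04],[0,0,0]],[[0,0,-0.09],[0,0,0]],[[0,0,-0.14],[0,0,0]],[[0,0,-0.17],[0,0,0]],[[0,0,-0.17],[0,0,0]],[[0,0,-0.17],[0,0,0]]]'

```text
time_s: 8.82
position: [0.4361, -0.2856, 0.133]
tcp_rot: [[0.967, 0.002, 0.256], [-0.256, -0.002, 0.967], [0.002, -1.0, -0.001]]
force: [-0.4, -0.2, 0.0]
opening: 0.688
```

Run:
```python
from h import *
t=snap('top','t2'); s=snap('scene','s2')
st=read_state(); print(st['time_s'],st['position'],st['tcp_rot'].round(3).tolist())
for nm,c in(('top',t),('scene',s)):
    W=cloud(c); hsv=cv2.cvtColor(c['frame'],cv2.COLOR_RGB2HSV)
    b=(hsv[...,0]>100)&(hsv[...,0]<130)&(hsv[...,1]>120)&(W[...,0]>.4)&(W[...,1]>0)
    a=np.radians(-4.6); R=np.array([[np.cos(a),-np.sin(a)],[np.sin(a),np.cos(a)]])
    Q=W.copy(); Q[...,:2]=(W[...,:2]-[.5278,.1867])@R
    L=b&(Q[...,2]>.12)&(np.abs(Q[...,1])<.1)
    P=Q[L]; A=np.c_[P[:,1:],np.ones(len(P))]; w=np.ones(len(P),bool)
    for _ in range(10):
        k=np.linalg.lstsq(A[w],P[w,0],rcond=None)[0]; w=np.abs(A@k-P[:,0])<.004
    print(nm,'lid x = ',k.round(4),'(y,z,1)',w.sum(),'angle',90+np.degrees(np.arctan(k[1])), 'x at z=.1,.14',k[1]*.1+k[2],k[1]*.14+k[2])
    P=Q[b&(Q[...,2]>.094)&(Q[...,2]<.106)]
    print(' rim x pct',np.percentile(P[:,0],[0.5,2,5,10]).round(4),'y',np.percentile(P[:,1],[.5,2,98,99.5]).round(4))
    F=Q[b&(Q[...,2]<.06)&(np.abs(Q[...,0])<.05)]; print(' floor',len(F),F[:,2].mean() if len(F) else 0, F.min(0).round(4),F.max(0).round(4))
o=np.zeros((400,800,3),np.uint8)
o[:,:400]=cv2.resize(t['frame'][145:255,195:305],(400,400),interpolation=2)
o[:,400:]=cv2.resize(t['frame'][200:310,390:500],(400,400),interpolation=2)
cv2.imwrite('pics/c2.png',o[:,:,::-1])
```

```text
8.925 [ 0.4363205  -0.28580205  0.13360742] [[0.967, 0.003, 0.256], [-0.256, -0.003, 0.967], [0.003, -1.0, -0.002]]
top lid x =  [-0.0023  0.8634 -0.0401] (y,z,1) 2261 angle 130.80660532207912 x at z=.1,.14 0.046259420581819664 0.0807945424006472
 rim x pct [-0.0577 -0.0571 -0.0563 -0.055 ] y [-0.1294 -0.1256  0.1262  0.1291]
 floor 2957 0.04310366937449233 [-0.0486 -0.1073  0.0339] [0.0438 0.1053 0.0598]
scene lid x =  [-1.000e-04  9.108e-01 -4.490e-02] (y,z,1) 507 angle 132.32628889017568 x at z=.1,.14 0.0461302510675133 0.08256101358709526
 rim x pct [-0.0546 -0.0535 -0.0523 -0.051 ] y [-0.1187 -0.1057  0.1104  0.1113]
 floor 1994 0.04018763639945388 [-0.05   -0.1035 -0.0007] [0.05   0.1094 0.06  ]
```

View pics/c2.png

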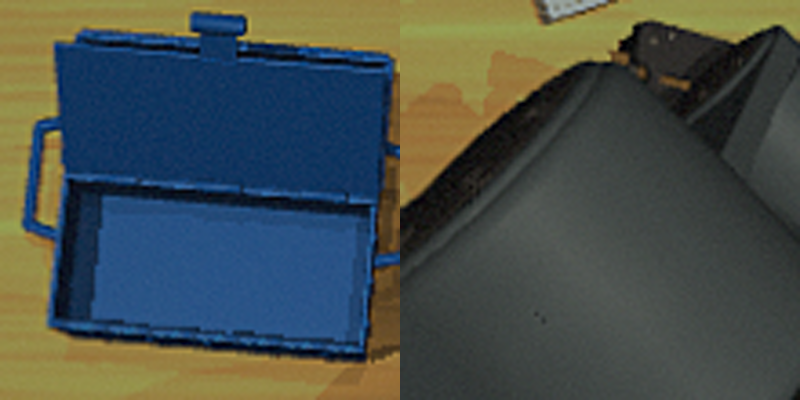

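The left crop shows the lid fully open (tab at (217,22), fitted angle 131–132°) and the compartment empty. Both cameras now put the caddy about 4 mm nearer than my first estimate. The gripper's 190 mm body will pass close to the leaning lid. I'll therefore grip high on the brush head with the fingertips 30 mm up, and place the brush about 12 mm in front of the compartment's centre line.

play_rows --commands '[[[-0.001,0,-0.03],[0,0,0]],[[-0.001,0,-0.055],[0,0,0]],[[-0.001,0,-0.07],[0,0,0]],[[-0.001,0,-0.078],[0,0,0]],[[-0.001,0,-0.078],[0,0,0]],[[-0.001,0,-0.078],[0,0,0]]]'

```text
time_s: 9.68
position: [0.4348, -0.2853, 0.0546]
tcp_rot: [[0.967, 0.001, 0.256], [-0.256, -0.001, 0.967], [0.001, -1.0, -0.001]]
force: [0.5, 0.4, 0.4]
opening: 0.685
```

play_rows --commands '[[[0,0,0],[0,0,0]],[[0,0,0],[0,0,0]],[[0,0,0],[0,0,0]],[[0,0,0],[0,0,0]],[[0,0,0],[0,0,0]],[[0,0,0],[0,0,0]],[[0,0,0],[0,0,0]]]' --gripper 0.015

```text
time_s: 10.55
position: [0.4344, -0.2849, 0.054]
tcp_rot: [[0.967, 0.0, 0.256], [-0.256, 0.0, 0.967], [0.0, -1.0, 0.0]]
force: [-0.7, 0.4, 1.2]
opening: 0.321
```

Gripped: 27.9 mm against a head width of 28 mm. I lift it and carry it to hover over the compartment.

play_rows --commands '[[[0,0,0.02],[0,0,0]],[[0,0,0.05],[0,0,0]],[[0,0,0.09],[0,0,0]],[[0,0.02,0.13],[0,0,0.02]],[[0.01,0.06,0.17],[0,0,0.05]],[[0.02,0.1,0.19],[0,0,0.08]],[[0.03,0.145,0.19],[0,0,0.11]],[[0.04,0.19,0.19],[0,0,0.14]],[[0.05,0.235,0.19],[0,0,0.178]],[[0.06,0.28,0.19],[0,0,0.178]]]'

```text
time_s: 11.8
position: [0.4941, -0.0033, 0.2437]
tcp_rot: [[0.997, -0.001, 0.081], [-0.081, 0.0, 0.997], [-0.001, -1.0, 0.0]]
force: [0.9, -0.7, -1.9]
opening: 0.32
```

play_rows --commands '[[[0.005,0.045,0],[0,0,0]],[[0.009,0.09,0],[0,0,0]],[[0.013,0.13,0],[0,0,0]],[[0.016,0.165,0],[0,0,0]],[[0.018,0.19,0],[0,0,0]],[[0.0186,0.203,0],[0,0,0]],[[0.0186,0.2053,-0.02],[0,0,0]],[[0.0186,0.2053,-0.03],[0,0,0]],[[0.0186,0.2053,-0.03],[0,0,0]],[[0.0186,0.2053,-0.03],[0,0,0]]]'

```text
time_s: 13.05
position: [0.5134, 0.2, 0.2143]
tcp_rot: [[0.997, 0.001, 0.082], [-0.082, 0.0, 0.997], [0.001, -1.0, 0.0]]
force: [0.4, -0.5, -1.3]
opening: 0.322
```

Run:
```python
from h import *
t=snap('top','t3'); s=snap('scene','s3')
st=read_state(); print(st['time_s'],st['position'],st['tcp_rot'].round(3).tolist(),st['force'],st['opening'])
a=np.radians(-4.6); R=np.array([[np.cos(a),-np.sin(a)],[np.sin(a),np.cos(a)]])
for nm,c in(('top',t),('scene',s)):
    W=cloud(c); hsv=cv2.cvtColor(c['frame'],cv2.COLOR_RGB2HSV)
    Q=W.copy(); Q[...,:2]=(W[...,:2]-[.524,.187])@R
    m=(hsv[...,0]<20)&(hsv[...,1]>90)&(Q[...,2]>.17)&(Q[...,2]<.21)&(np.abs(Q[...,1])<.13)&(np.abs(Q[...,0])<.08)
    P=Q[m]; print(nm,'brush',len(P),np.percentile(P,[1,50,99],axis=0).round(4).tolist() if len(P) else '')
    b=(hsv[...,0]>100)&(hsv[...,0]<130)&(hsv[...,1]>120)&(Q[...,2]>.094)&(Q[...,2]<.106)
    P=Q[b]; print(' rim x pct',np.percentile(P[:,0],[0.5,2,5,10]).round(4),'y',np.percentile(P[:,1],[.5,2,98,99.5]).round(4))
o=np.zeros((500,800,3),np.uint8)
o[:,:400]=cv2.resize(s['frame'][80:280,270:430],(400,500),interpolation=2)
o[:,400:]=cv2.resize(t['frame'][130:330,180:340],(400,500),interpolation=2)
cv2.imwrite('pics/c3.png',o[:,:,::-1])
```

```text
13.15 [0.51346898 0.20017028 0.21456856] [[0.997, 0.001, 0.082], [-0.082, 0.0, 0.997], [0.001, -1.0, 0.0]] [ 0.34888024  0.91614151 -1.04893556] 0.3187499118577987
top brush 304 [[-0.0228, -0.0923, 0.1986], [-0.0113, -0.0586, 0.2062], [0.0008, -0.0247, 0.2097]]
 rim x pct [-0.0535 -0.0529 -0.0519 -0.0501] y [-0.1305 -0.1282  0.1037  0.1051]
scene brush 665 [[-0.0236, -0.0899, 0.1705], [-0.0034, 0.0507, 0.2032], [0.004, 0.0892, 0.2082]]
 rim x pct [-0.0506 -0.0495 -0.0482 -0.0468] y [-0.1075 -0.1054  0.1104  0.1114]
```

View pics/c3.png

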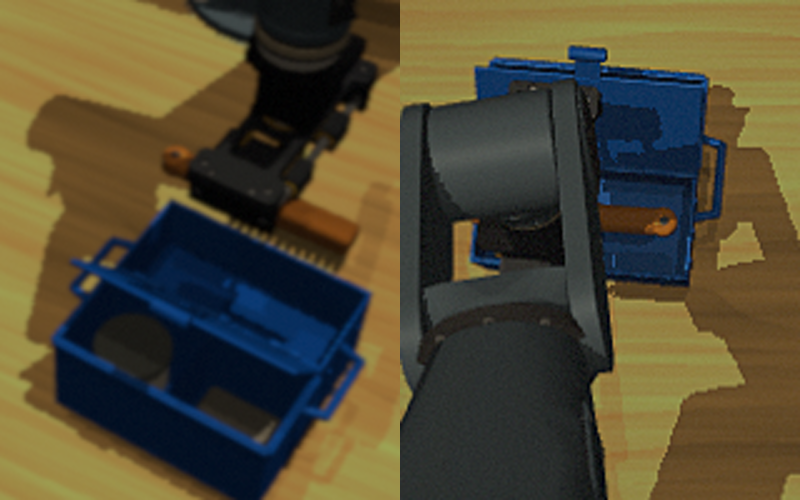

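The brush is level (camera top heights 0.203–0.206 m, 0.206 expected). It is aligned with the compartment, 10–12 mm ahead of the centre line relative to the rim in both views, and about 1–2 mm off in y. In the left crop the fingers and body hang over the front, clear of the lid. I'll lower it.

play_rows --commands '[[[-0.001,0.001,-0.015],[0,0,0]],[[-0.001,0.001,-0.03],[0,0,0]],[[-0.001,0.001,-0.045],[0,0,0]],[[-0.001,0.001,-0.06],[0,0,0]],[[-0.001,0.001,-0.075],[0,0,0]],[[-0.001,0.001,-0.088],[0,0,0]],[[-0.001,0.001,-0.098],[0,0,0]],[[-0.001,0.001,-0.105],[0,0,0]],[[-0.001,0.001,-0.105],[0,0,0]]]'

```text
time_s: 14.28
position: [0.5118, 0.2014, 0.1085]
tcp_rot: [[0.997, -0.001, 0.081], [-0.081, -0.0, 0.997], [-0.001, -1.0, -0.0]]
force: [0.0, -0.4, -1.5]
opening: 0.319
```

play_rows --commands '[[[0,0,-0.003],[0,0,0]],[[0,0,-0.006],[0,0,0]],[[0,0,-0.009],[0,0,0]],[[0,0,-0.011],[0,0,0]],[[0,0,-0.011],[0,0,0]],[[0,0,-0.011],[0,0,0]]]'

```text
time_s: 15.02
position: [0.512, 0.2014, 0.098]
tcp_rot: [[0.997, 0.0, 0.081], [-0.081, 0.0, 0.997], [0.0, -1.0, 0.0]]
force: [-0.2, 0.3, -1.8]
opening: 0.32
```

Still no contact, as expected with about 2 mm to go. I'll creep down in half-millimetre rows.

play_rows --commands '[[[0,0,-0.0008],[0,0,0]],[[0,0,-0.0016],[0,0,0]],[[0,0,-0.0016],[0,0,0]],[[0,0,-0.0016],[0,0,0]]]'

```text
time_s: 15.52
position: [0.512, 0.2014, 0.0963]
tcp_rot: [[0.997, -0.0, 0.081], [-0.081, -0.0, 0.997], [-0.0, -1.0, -0.0]]
force: [1.6, -0.4, -1.0]
opening: 0.319
```

play_rows --commands '[[[0,0,-0.0005],[0,0,0]],[[0,0,-0.001],[0,0,0]],[[0,0,-0.001],[0,0,0]],[[0,0,-0.001],[0,0,0]]]'

```text
time_s: 16.02
position: [0.512, 0.2015, 0.096]
tcp_rot: [[0.997, 0.0, 0.081], [-0.081, 0.0, 0.997], [0.0, -1.0, 0.0]]
force: [-2.1, 0.3, 5.0]
opening: 0.32
```

Contact: +5 N at TCP 0.096 m, exactly the expected floor height. I release with a narrow opening so the fingers stay clear of the walls.

play_rows --commands '[[[0,0,0],[0,0,0]],[[0,0,0],[0,0,0]],[[0,0,0],[0,0,0]],[[0,0,0],[0,0,0]]]' --gripper 0.035

```text
time_s: 16.52
position: [0.512, 0.2014, 0.0952]
tcp_rot: [[0.997, -0.0, 0.081], [-0.081, -0.0, 0.997], [-0.0, -1.0, -0.0]]
force: [0.3, 0.4, 0.6]
opening: 0.399
```

play_rows --commands '[[[0,0,0.006],[0,0,0]],[[0,0,0.015],[0,0,0]],[[0,0,0.03],[0,0,0]],[[0,0,0.055],[0,0,0]],[[0,0,0.085],[0,0,0]],[[0,0,0.12],[0,0,0]],[[0,0,0.16],[0,0,0]],[[-0.03,-0.03,0.2],[0,0,0]],[[-0.06,-0.08,0.2],[0,0,0]],[[-0.1,-0.14,0.2],[0,0,0]]]'

```text
time_s: 17.77
position: [0.4169, 0.0684, 0.2971]
tcp_rot: [[0.997, 0.004, 0.079], [-0.079, -0.001, 0.997], [0.004, -1.0, -0.001]]
force: [0.0, -1.5, -0.5]
opening: 0.399
```

play_rows --commands '[[[0,-0.05,0],[0,0,0]],[[0,-0.1,0],[0,0,0]],[[0,-0.1,0],[0,0,0]]]'

```text
time_s: 18.15
position: [0.4177, -0.0335, 0.2966]
tcp_rot: [[0.996, 0.003, 0.087], [-0.087, -0.002, 0.996], [0.003, -1.0, -0.001]]
force: [-0.4, 0.3, 0.5]
opening: 0.399
```

Run:
```python
from h import *
t=snap('top','t4'); s=snap('scene','s4')
st=read_state(); print(st['time_s'],st['position'],st['tcp_rot'].round(3).tolist(),st['force'],st['opening'],st['joint_positions'].round(1))
a=np.radians(-4.6); R=np.array([[np.cos(a),-np.sin(a)],[np.sin(a),np.cos(a)]])
for nm,c in(('top',t),('scene',s)):
    W=cloud(c); hsv=cv2.cvtColor(c['frame'],cv2.COLOR_RGB2HSV)
    Q=W.copy(); Q[...,:2]=(W[...,:2]-[.524,.187])@R
    m=(hsv[...,0]<20)&(hsv[...,1]>90)&(Q[...,2]>.06)&(np.abs(Q[...,1])<.11)&(np.abs(Q[...,0])<.048)
    P=Q[m]; print(nm,'brush',len(P),np.percentile(P,[1,50,99],axis=0).round(4).tolist() if len(P) else '')
    if len(P)>50:
        k=np.linalg.lstsq(np.c_[P[:,:2],np.ones(len(P))],P[:,2],rcond=None)[0]; print('  slope',k.round(3))
    L=(hsv[...,0]>100)&(hsv[...,0]<130)&(hsv[...,1]>120)&(Q[...,2]>.11)&(np.abs(Q[...,1])<.1)&(Q[...,0]>.04)
    k=np.polyfit(Q[L][:,2],Q[L][:,0],1); print('  lid angle',90+np.degrees(np.arctan(k[0])))
o=np.zeros((400,800,3),np.uint8)
o[:,:400]=cv2.resize(t['frame'][145:255,195:305],(400,400),interpolation=2)
o[:,400:]=cv2.resize(s['frame'][140:280,285:425],(400,400),interpolation=2)
cv2.imwrite('pics/c4.png',o[:,:,::-1])
```

```text
18.25 [ 0.41705268 -0.03065694  0.29600304] [[0.997, 0.001, 0.083], [-0.083, 0.0, 0.997], [0.001, -1.0, 0.0]] [ 1.3550112  -0.34846274 -0.28996497] 0.40300315447846163 [-19.6  10.1 106.4   0.   63.5 -14.9]
top brush 749 [[-0.0275, -0.09, 0.0816], [-0.0138, 0.0046, 0.0882], [-0.0006, 0.0875, 0.0933]]
  slope [-0.028  0.006  0.088]
  lid angle 130.7738007205383
scene brush 949 [[-0.0459, -0.0893, 0.0608], [-0.0061, 0.0134, 0.0856], [0.0026, 0.0884, 0.0911]]
  slope [-0.103 -0.019  0.083]
  lid angle 132.09597067955193
```

View pics/c4.png

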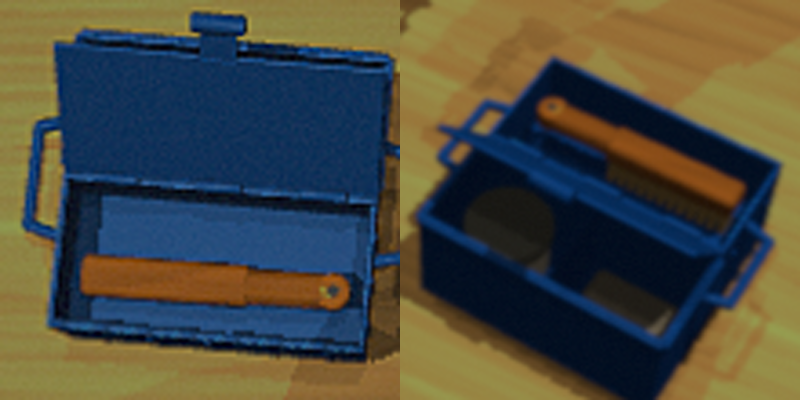

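The brush lies flat in the compartment: top view from (82,275) to (348,292), top height 0.088 m (42+46 mm). The lid is still fully open. I return to the bead pose recorded at release.

play_rows --commands '[[[0.02,0.03,0.01],[0,0,0.17]],[[0.045,0.05,0.01],[0,0,0.35]],[[0.07,0.07,0.01],[0,0,0.52]],[[0.1,0.09,0.01],[0,0,0.7]],[[0.13,0.11,0.01],[0,0,0.87]],[[0.16,0.14,0.01],[0,0,1.05]],[[0.19,0.16,0.01],[0,0,1.22]],[[0.22,0.185,0.01],[0,0,1.4]],[[0.2488,0.2072,0.005],[0,0,1.573]],[[0.2488,0.2072,0.005],[0,0,1.573]]]' --gripper 0.07

```text
time_s: 19.5
position: [0.6661, 0.1805, 0.2992]
tcp_rot: [[0.074, -0.001, -0.997], [0.997, 0.001, 0.074], [0.001, -1.0, 0.001]]
force: [-1.2, 0.2, -0.3]
opening: 0.804
```

play_rows --commands '[[[0,0,0],[0,0,0]],[[0,0,0],[0,0,0]]]'

```text
time_s: 19.75
position: [0.6651, 0.1768, 0.3008]
tcp_rot: [[0.079, -0.001, -0.997], [0.997, -0.0, 0.079], [-0.0, -1.0, 0.001]]
force: [0.4, 0.1, -0.5]
opening: 0.801
```

play_rows --commands '[[[0.001,0,-0.03],[0,0,0]],[[0.001,0,-0.06],[0,0,0]],[[0.001,0,-0.085],[0,0,0]],[[0.001,0,-0.099],[0,0,0]],[[0.001,0,-0.099],[0,0,0]],[[0.001,0,-0.099],[0,0,0]]]'

```text
time_s: 20.5
position: [0.6678, 0.1765, 0.2027]
tcp_rot: [[0.079, 0.002, -0.997], [0.997, 0.0, 0.079], [0.0, -1.0, -0.002]]
force: [-0.5, 0.2, -0.3]
opening: 0.805
```

play_rows --commands '[[[0,0,0],[0,0,0]],[[0,0,0],[0,0,0]],[[0,0,0],[0,0,0]],[[0,0,0],[0,0,0]],[[0,0,0],[0,0,0]],[[0,0,0],[0,0,0]],[[0,0,0],[0,0,0]]]' --gripper 0.025

```text
time_s: 21.38
position: [0.6671, 0.1765, 0.2013]
tcp_rot: [[0.079, -0.0, -0.997], [0.997, -0.0, 0.079], [-0.0, -1.0, 0.0]]
force: [-0.3, -0.0, 0.5]
opening: 0.382
```

Regripped. Closing along the same arc, to 60° first.

play_rows --commands '[[[-0.0132,0.0011,0.0106],[0,0,0]],[[-0.0286,0.0023,0.0199],[0,0,0]],[[-0.045,0.0036,0.027],[0,0,0]],[[-0.0623,0.005,0.0317],[0,0,0]],[[-0.0801,0.0064,0.0339],[0,0,0]],[[-0.0981,0.0079,0.0337],[0,0,0]],[[-0.1158,0.0093,0.0309],[0,0,0]],[[-0.133,0.0107,0.0256],[0,0,0]],[[-0.1492,0.012,0.0181],[0,0,0]],[[-0.1492,0.012,0.0181],[0,0,0]]]'

```text
time_s: 22.62
position: [0.5157, 0.1884, 0.2197]
tcp_rot: [[0.078, -0.002, -0.997], [0.997, -0.001, 0.078], [-0.001, -1.0, 0.002]]
force: [0.0, -4.2, 0.8]
opening: 0.387
```

play_rows --commands '[[[-0.0151,0.0012,-0.0098],[0,0,0]],[[-0.0287,0.0023,-0.0216],[0,0,0]],[[-0.0405,0.0033,-0.0352],[0,0,0]],[[-0.0502,0.004,-0.0502],[0,0,0]],[[-0.0578,0.0047,-0.0666],[0,0,0]],[[-0.0626,0.005,-0.0816],[0,0,0]],[[-0.0652,0.0052,-0.0948],[0,0,0]],[[-0.0664,0.0053,-0.105],[0,0,0]],[[-0.0665,0.0053,-0.1085],[0,0,0]],[[-0.0665,0.0053,-0.1085],[0,0,0]]]'

```text
time_s: 23.88
position: [0.4507, 0.1936, 0.1105]
tcp_rot: [[0.079, -0.002, -0.997], [0.997, -0.001, 0.079], [-0.001, -1.0, 0.002]]
force: [-2.0, -4.6, 0.9]
opening: 0.383
```

play_rows --commands '[[[0,0,-0.001],[0,0,0]],[[0,0,-0.002],[0,0,0]],[[0,0,-0.003],[0,0,0]],[[0,0,-0.003],[0,0,0]]]'

```text
time_s: 24.38
position: [0.4508, 0.1936, 0.1093]
tcp_rot: [[0.078, -0.001, -0.997], [0.997, -0.001, 0.078], [-0.001, -1.0, 0.001]]
force: [-4.0, -5.4, 13.8]
opening: 0.383
```

Firm contact (+14 N) at TCP 0.109 m, which puts the bead at 0.102 m, the shut height. I release, retreat and check.

play_rows --commands '[[[0,0,0],[0,0,0]],[[0,0,0],[0,0,0]],[[0,0,0],[0,0,0]],[[0,0,0],[0,0,0]],[[0,0,0],[0,0,0]],[[0,0,0.03],[0,0,0]],[[0,0,0.07],[0,0,0]],[[0,0,0.12],[0,0,0]],[[0,-0.05,0.17],[0,0,0]],[[0,-0.1,0.19],[0,0,0]]]' --gripper 0.08

```text
time_s: 25.62
position: [0.4522, 0.0936, 0.3003]
tcp_rot: [[0.076, 0.004, -0.997], [0.997, -0.0, 0.076], [0.0, -1.0, -0.004]]
force: [1.2, -0.1, 0.5]
opening: 0.92
```

play_rows --commands '[[[0,-0.05,0],[0,0,0]],[[0,-0.1,0],[0,0,0]],[[0,-0.14,0],[0,0,0]],[[0,-0.14,0],[0,0,0]]]'

```text
time_s: 26.12
position: [0.4516, -0.0484, 0.2979]
tcp_rot: [[0.083, 0.0, -0.997], [0.997, -0.0, 0.083], [-0.0, -1.0, -0.0]]
force: [-0.5, 0.6, 0.7]
opening: 0.923
```

Run:
```python
from h import *
t=snap('top','t5'); s=snap('scene','s5')
st=read_state(); print(st['time_s'],st['position'],st['force'])
a=np.radians(-4.6); R=np.array([[np.cos(a),-np.sin(a)],[np.sin(a),np.cos(a)]])
for nm,c in(('top',t),('scene',s)):
    W=cloud(c); Q=W.copy(); Q[...,:2]=(W[...,:2]-[.524,.187])@R
    m=(np.abs(Q[...,0])<.04)&(np.abs(Q[...,1])<.09)&(Q[...,2]>.08)&(Q[...,2]<.16)
    P=Q[m]; k=np.linalg.lstsq(np.c_[P[:,:2],np.ones(len(P))],P[:,2],rcond=None)[0]; print(nm,'lid',len(P),k.round(4),'angle',-np.degrees(np.arctan(k[0])))
    r=(np.abs(Q[...,2])<.02)&(np.abs(Q[...,0])<.25)&(Q[...,1]>-.25)&(Q[...,1]<.4); P=W[r]; k=np.linalg.lstsq(np.c_[P[:,:2],np.ones(len(P))],P[:,2],rcond=None)[0]; print('  table slope',k.round(4))
def diff(n0,n1):
    d=cv2.absdiff(load(n0)['frame'],load(n1)['frame']).max(-1); return d
for n,boxes in(('top',{'dish':(415,160,480,210),'tallb':(358,122,400,168),'b2':(118,188,165,232)}),):
    for k,(x0,y0,x1,y1) in boxes.items():
        A=cloud(load('top0'))[y0:y1,x0:x1];B=cloud(t)[y0:y1,x0:x1]
        f=lambda W:np.median(W[W[...,2]>.02],axis=0).round(4); print(k,f(A),f(B))
o=np.zeros((400,800,3),np.uint8)
o[:,:400]=cv2.resize(t['frame'][145:255,195:305],(400,400),interpolation=2)
o[:,400:]=cv2.resize(s['frame'][140:280,285:425],(400,400),interpolation=2)
cv2.imwrite('pics/c5.png',o[:,:,::-1])
```

```text
26.225 [ 0.45104248 -0.04592947  0.29774625] [-0.29379009  0.00657405  0.13461192]
top lid 2431 [-0.0036  0.0003  0.1071] angle 0.20792063634606328
  table slope [ 0.0015 -0.0004  0.0003]
scene lid 2152 [-0.0046 -0.0011  0.1056] angle 0.26424043028627175
  table slope [ 0.0018 -0.0009 -0.0013]
dish [ 0.6258 -0.3137  0.0296] [ 0.6251 -0.313   0.0294]
tallb [ 0.7005 -0.1194  0.1107] [ 0.7003 -0.1192  0.1108]
b2 [0.5322 0.4428 0.1377] [0.532  0.4429 0.1373]
```

View pics/c5.png

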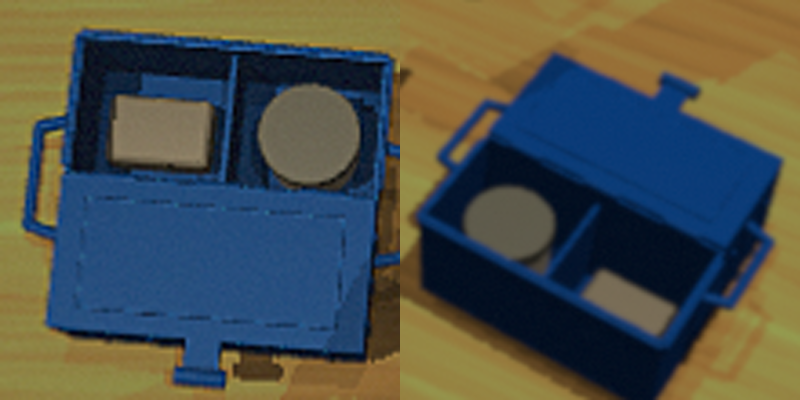

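The images show the lid down on the caddy, with a fitted angle of 0.2–0.3° (camera noise level). The bottles and dish haven't moved (under 1 mm). For certainty I'll give the lid's front one gentle press with the closed fingertips.

play_rows --commands '[[[0.01,0.05,0],[0,0,0]],[[0.02,0.1,0],[0,0,0]],[[0.03,0.15,0],[0,0,0]],[[0.04,0.2,0],[0,0,0]],[[0.04,0.2357,-0.04],[0,0,0]],[[0.04,0.2357,-0.09],[0,0,0]],[[0.04,0.2357,-0.13],[0,0,0]],[[0.04,0.2357,-0.155],[0,0,0]],[[0.04,0.2357,-0.16],[0,0,0]],[[0.04,0.2357,-0.16],[0,0,0]]]' --gripper 0.0

```text
time_s: 27.48
position: [0.4913, 0.1905, 0.1382]
tcp_rot: [[0.077, 0.0, -0.997], [0.997, 0.0, 0.077], [0.0, -1.0, -0.0]]
force: [-0.9, -0.6, -0.6]
opening: 0.011
```

play_rows --commands '[[[0,0,-0.002],[0,0,0]],[[0,0,-0.004],[0,0,0]],[[0,0,-0.006],[0,0,0]],[[0,0,-0.0075],[0,0,0]],[[0,0,-0.0075],[0,0,0]]]'

```text
time_s: 28.1
position: [0.4915, 0.1896, 0.1305]
tcp_rot: [[0.079, 0.0, -0.997], [0.997, 0.0, 0.079], [0.0, -1.0, -0.0]]
force: [0.5, 0.3, 0.1]
opening: 0.002
```

play_rows --commands '[[[0,0,-0.0007],[0,0,0]],[[0,0,-0.0014],[0,0,0]],[[0,0,-0.002],[0,0,0]],[[0,0,-0.002],[0,0,0]]]'

```text
time_s: 28.6
position: [0.4915, 0.1896, 0.1302]
tcp_rot: [[0.078, 0.001, -0.997], [0.997, -0.0, 0.078], [-0.0, -1.0, -0.001]]
force: [-3.1, -1.8, 12.5]
opening: 0.009
```

The lid is hard against its stop: 12.5 N with the tips at 0.105 m, exactly the shut lid's top. I retreat and hand in.

play_rows --commands '[[[0,0,0.02],[0,0,0]],[[0,0,0.06],[0,0,0]],[[0,0,0.11],[0,0,0]],[[0,0,0.16],[0,0,0]],[[0,-0.05,0.18],[0,0,0]],[[-0.02,-0.1,0.18],[0,0,0]],[[-0.03,-0.15,0.18],[0,0,0]],[[-0.04,-0.19,0.18],[0,0,0]],[[-0.04,-0.19,0.18],[0,0,0]],[[-0.04,-0.19,0.18],[0,0,0]]]'

```text
time_s: 29.85
position: [0.4514, -0.0001, 0.3084]
tcp_rot: [[0.079, 0.0, -0.997], [0.997, 0.001, 0.079], [0.001, -1.0, -0.0]]
force: [0.6, -0.2, 0.6]
opening: 0.006
```

Run:
```python
from h import *
a=np.radians(-4.6); R=np.array([[np.cos(a),-np.sin(a)],[np.sin(a),np.cos(a)]])
for n in('top','scene'):
    W=cloud(capture(n)); Q=W.copy(); Q[...,:2]=(W[...,:2]-[.524,.187])@R
    m=(np.abs(Q[...,0])<.04)&(np.abs(Q[...,1])<.09)&(Q[...,2]>.08)&(Q[...,2]<.16)
    P=Q[m]; k=np.linalg.lstsq(np.c_[P[:,:2],np.ones(len(P))],P[:,2],rcond=None)[0]; print(n,len(P),k.round(4),-np.degrees(np.arctan(k[0])))
s=read_state(); print(s['time_s'],s['position'],s['force'])
print(hand_in())
```

```text
top 2397 [-0.0037 -0.0007  0.1071] 0.21448703254479407
scene 2152 [-0.0029 -0.0003  0.1055] 0.16752015465814843
29.95 [0.45152126 0.00053349 0.30838523] [-0.18585574  0.36338101 -0.38283584]
the job is handed in; nothing more can be done
None
```

The grout brush is in the front compartment with the lid shut, and the job was handed in at 30 s of the 72 s allowed. I swung the lid open to about 131–132°, lowered the brush until it touched the floor, let go of it, then closed the lid and pressed it down.

**Brush:** it lies flat on its bristles, with its top at 0.088 m against 0.088 m expected.

**Lid:** the last fits read 0.17–0.21°, within camera error. The final press met the stop at 12.5 N, with the fingertips at the shut lid's height.

**Other things:** the soap dish and both bottles were within 1 mm of where they started. The highest force I read was about 14 N, and the arm was clear of everything at hand-in.

**Disagreements:** the two cameras differed by 2–4 mm on positions. My first caddy estimate was about 4 mm too far from the robot, and I corrected it before lowering the brush.

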